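# Build a cell block on the sprung bed and hold its end plate down

## Robot

A 6-joint arm with a two-finger parallel gripper is mounted at the origin on the work surface. World frame = base frame: x ahead of the robot, y to its left, z up, the work surface at z = 0. Lengths are in m, angles in degrees, forces in N, time in s.
With the tool pointing down it reaches from about 0.3 to 0.75 m from the base axis. Payload 8.5 kg.
Tool frame: the origin (TCP) lies on the centre line of the jaws, within the pads' length; the fingertips stand 11 mm ahead of it and the grasp point (between the pads) lies 8 mm behind it; z points along the fingers, y is the line along which they close (so a half turn about z gives the same grasp; the last joint's range is limited). The gripper opens to 85 mm and grips with 20 to 120 N. Pads are 22 mm wide; open, the fingers measure 114 mm over their backs; the gripper's body (76 mm by 85 mm) begins 54 mm behind the grasp point. The pads swing forward as they close: fully open they stand 13 mm farther back than shut.
Start: joints at [59.284, 21.807, 74.336, -0, 83.858, -12.336], TCP at [0.173, 0.522, 0.242] pointing down, gripper open.
Joint ranges: [-178.18, 178.18], [-50.72, 133.34], [12.68, 142.11], [-81.47, 261.47], [9.98, 163.14], [-165.26, 165.26]. Speed limits (degrees/s): [136.94, 136.94, 180, 180, 180, 180].

## Interface

Orientations are given as a 3x3 rotation matrix whose columns are the frame's x, y, z axes.
In Python, from rig import env, get_image gives the robot as it stands (env), with the cameras as plain functions.
- The arm moves only by the shell command python3 nudge.py 'ROWS' [FORCE]. ROWS is a JSON list of rows, 1 to 10 of them, each an object with the fields pos (a list: dx, dy, dz in m), yaw (a turn about the tool's z in degrees), jaw (the finger opening in m); a field left out counts as zero (the opening has to be given); each row shifts and turns the commanded pose from where the row before left it, along the tool's axes as they then stand; what a row does not reach is not made up. A row lasts 1/10 s, in which the tool goes at most 0.05 m and 8.59 degrees, less where a joint would pass 70% of its speed; a pose out of reach is approached as far as the arm can. The fingers move at their own pace and stop on an object; FORCE is the grip in N (left out, the last holds). Time passes only in rows, so rows that do not move let the fingers close. It prints the time, the measured TCP pose, the force, the opening and the grip force at its end. Input that does not fit is refused with a message, and nothing moves.
- env.observe(): the state, without advancing time (a new reading comes with each control period).
- get_image(name): name is "scene" or "side" or "wrist"; returns a dict with "pixels" (400x640x3 uint8, red, green, blue), "K" (3x3 intrinsics, pixels), "distortion" ([k1, k2, p1, p2, k3] as OpenCV has them; the pictures are not rectified), "extrinsics" (4x4, takes a point from world to camera coordinates). Camera axes: x right, y down, z forward; pixel columns grow to the right and rows downward; lengths in m; the calibration is good to about 2 mm. A picture is of the moment at which its call begins. There is no depth.
- env.close_job(): hands the job in; it is judged then, once.
The state is a dict: "time_s": time; "q": joint angles; "qvel": joint speeds; "joint_efforts": joint torques, N m; "position": TCP position; "tool_rot": TCP orientation; "ft_force": force on the tool from outside, world axes, zero at the start; "wrist_torque": the same for the moment, N m; "grip_width": finger opening in m; "gripper_force": force on a finger pad.
Only numpy, scipy, OpenCV 4.12 (cv2) and the standard library are available. Lean on these libraries where they do the work, as an engineer would, in place of code of your own. Each camera call takes 0.05 s, during which the arm holds its last target. There are 200 camera calls.

## Task

Stack the two loose flat battery cells squarely, one on the other, on the cell that already lies on the sprung bed, letting go of each, then put the steel end plate squarely on top with its rib up. Press the plate straight down with a steady push of about 12 newtons and finish while still holding that push, so that I can screw on the side rails; do not let go. Leave the round cells, the screwdriver and the rail where they are.

Things in the scene. Friction and masses are not known exactly. Their poses are not given: they have to be found in the camera images.
- jig: fixed stacking stand: grey base 180 x 130 x 30 mm with a sprung steel bed plate (126 x 76 mm) centred above it, its top 65 mm above the base's underside when unpressed. Origin: centre of the base's underside on the table; x along the 180 mm side, z up
- bed (a joint): how far the sprung bed has sunk, in m: 0 unpressed, grows downward, stop at 0.024; never tilts. Its spring holds the first 6.8 N of load (more than the lowest cell) unmoved, then sinks 1 mm per further 1.5 N. Each cell added sinks it up to 4 mm, the end plate's weight 1.6 mm; a push of 12 N sinks it 8 mm more
- cell_low: flat battery cell already lying on the sprung bed, bare aluminium, 110 x 60 x 40 mm (its x, y, z), about 0.5 kg (hidden spread 15 %), a smooth closed box. Origin: centre of the underside; x along the 110 mm length, z up. Thin terminals (about 4 mm, on the -x end face only) do not matter for stacking
- cell_1: loose flat battery cell on the table, bare aluminium, same as the lowest: 110 x 60 x 40 mm (its x, y, z), about 0.5 kg (hidden spread 15 %), a smooth closed box. Origin: centre of the underside; x along the 110 mm length, z up. Thin terminals (about 4 mm, on the -x end face only) do not matter for stacking. Either cell may go on first
- cell_2: loose flat battery cell on the table, the same as cell_1: 110 x 60 x 40 mm (its x, y, z), about 0.5 kg (hidden spread 15 %), a smooth closed box. Origin: centre of the underside; x along the 110 mm length, z up. Thin terminals (about 4 mm, on the -x end face only) do not matter for stacking
- end_plate: loose steel end plate 110 x 60 x 10 mm with a rib on its top in the middle to grip it by: rib 60 mm along x, 30 mm wide along y, from 10 to 40 mm above the underside. 0.25 kg. Origin: centre of the underside; x along the 110 mm length, z up
- round_1: bystander: bare aluminium round cell lying in the white foam tray beyond the stand, 62 mm diameter, 150 mm long. Origin: middle of its length, at its underside
- round_2: bystander: blue round cell lying in the same tray, same size and origin
- screwdriver: bystander: screwdriver lying on the table to the robot's right, about 0.2 m long. Origin: about its middle, at its underside
- rail: bystander: aluminium side rail 170 x 30 x 4 mm lying on the table to the robot's right. Origin: centre of the underside

How it is judged (in metres and radians):
On the way, in this order (a step that is already met when the one before it is completed fails the run):
1. one loose cell lies squarely on the lowest cell, let go ((((x of cell_1 in the frame of cell_low between -0.008 and 0.008 m and y of cell_1 in the frame of cell_low between -0.008 and 0.008 m and z of cell_1 in the frame of cell_low between 0.036 and 0.044 m and angle between the x axis of cell_1 and the x axis of cell_low, either way round below 0.1 rad) and contact force between the fingers and cell_1 below 0.5 N) or ((x of cell_2 in the frame of cell_low between -0.008 and 0.008 m and y of cell_2 in the frame of cell_low between -0.008 and 0.008 m and z of cell_2 in the frame of cell_low between 0.036 and 0.044 m and angle between the x axis of cell_2 and the x axis of cell_low, either way round below 0.1 rad) and contact force between the fingers and cell_2 below 0.5 N))), for 0.2 s.
2. the other cell lies squarely on that one, let go ((((x of cell_1 in the frame of cell_low between -0.008 and 0.008 m and y of cell_1 in the frame of cell_low between -0.008 and 0.008 m and z of cell_1 in the frame of cell_low between 0.036 and 0.044 m and angle between the x axis of cell_1 and the x axis of cell_low, either way round below 0.1 rad) and (x of cell_2 in the frame of cell_1 between -0.008 and 0.008 m and y of cell_2 in the frame of cell_1 between -0.008 and 0.008 m and z of cell_2 in the frame of cell_1 between 0.036 and 0.044 m and angle between the x axis of cell_2 and the x axis of cell_1, either way round below 0.1 rad) and contact force between the fingers and cell_1 below 0.5 N and contact force between the fingers and cell_2 below 0.5 N) or ((x of cell_2 in the frame of cell_low between -0.008 and 0.008 m and y of cell_2 in the frame of cell_low between -0.008 and 0.008 m and z of cell_2 in the frame of cell_low between 0.036 and 0.044 m and angle between the x axis of cell_2 and the x axis of cell_low, either way round below 0.1 rad) and (x of cell_1 in the frame of cell_2 between -0.008 and 0.008 m and y of cell_1 in the frame of cell_2 between -0.008 and 0.008 m and z of cell_1 in the frame of cell_2 between 0.036 and 0.044 m and angle between the x axis of cell_1 and the x axis of cell_2, either way round below 0.1 rad) and contact force between the fingers and cell_2 below 0.5 N and contact force between the fingers and cell_1 below 0.5 N))), for 0.2 s.
3. the end plate lies squarely on the top cell ((((x of cell_1 in the frame of cell_low between -0.008 and 0.008 m and y of cell_1 in the frame of cell_low between -0.008 and 0.008 m and z of cell_1 in the frame of cell_low between 0.036 and 0.044 m and angle between the x axis of cell_1 and the x axis of cell_low, either way round below 0.1 rad) and (x of cell_2 in the frame of cell_1 between -0.008 and 0.008 m and y of cell_2 in the frame of cell_1 between -0.008 and 0.008 m and z of cell_2 in the frame of cell_1 between 0.036 and 0.044 m and angle between the x axis of cell_2 and the x axis of cell_1, either way round below 0.1 rad) and (x of end_plate in the frame of cell_2 between -0.01 and 0.01 m and y of end_plate in the frame of cell_2 between -0.01 and 0.01 m and z of end_plate in the frame of cell_2 between 0.036 and 0.044 m and angle between the x axis of end_plate and the x axis of cell_2, either way round below 0.12 rad)) or ((x of cell_2 in the frame of cell_low between -0.008 and 0.008 m and y of cell_2 in the frame of cell_low between -0.008 and 0.008 m and z of cell_2 in the frame of cell_low between 0.036 and 0.044 m and angle between the x axis of cell_2 and the x axis of cell_low, either way round below 0.1 rad) and (x of cell_1 in the frame of cell_2 between -0.008 and 0.008 m and y of cell_1 in the frame of cell_2 between -0.008 and 0.008 m and z of cell_1 in the frame of cell_2 between 0.036 and 0.044 m and angle between the x axis of cell_1 and the x axis of cell_2, either way round below 0.1 rad) and (x of end_plate in the frame of cell_1 between -0.01 and 0.01 m and y of end_plate in the frame of cell_1 between -0.01 and 0.01 m and z of end_plate in the frame of cell_1 between 0.036 and 0.044 m and angle between the x axis of end_plate and the x axis of cell_1, either way round below 0.12 rad)))), for 0.2 s.
At the end, for the whole second after the job is handed in: Column on the bed: each cell within 8 mm, 0.1 rad of the one below, plate 10 mm, 0.12 rad of the top cell, lowest cell 12 mm, 0.15 rad of the bed. Fingers touch the plate, no cell. Plate still, level, bears on the top cell with 9.5-19.5 N (2.5 N weight + 7-17 N push) (x of cell_low in the frame of jig between -0.012 and 0.012 m and y of cell_low in the frame of jig between -0.012 and 0.012 m and z of cell_low in the frame of jig between 0.038 and 0.068 m and angle between the x axis of cell_low and the x axis of jig, either way round below 0.15 rad and (((x of cell_1 in the frame of cell_low between -0.008 and 0.008 m and y of cell_1 in the frame of cell_low between -0.008 and 0.008 m and z of cell_1 in the frame of cell_low between 0.036 and 0.044 m and angle between the x axis of cell_1 and the x axis of cell_low, either way round below 0.1 rad) and (x of cell_2 in the frame of cell_1 between -0.008 and 0.008 m and y of cell_2 in the frame of cell_1 between -0.008 and 0.008 m and z of cell_2 in the frame of cell_1 between 0.036 and 0.044 m and angle between the x axis of cell_2 and the x axis of cell_1, either way round below 0.1 rad) and (x of end_plate in the frame of cell_2 between -0.01 and 0.01 m and y of end_plate in the frame of cell_2 between -0.01 and 0.01 m and z of end_plate in the frame of cell_2 between 0.036 and 0.044 m and angle between the x axis of end_plate and the x axis of cell_2, either way round below 0.12 rad) and contact force between end_plate and cell_2 between 9.5 and 19.5 N and contact force between the fingers and cell_1 below 0.5 N and contact force between the fingers and cell_2 below 0.5 N) or ((x of cell_2 in the frame of cell_low between -0.008 and 0.008 m and y of cell_2 in the frame of cell_low between -0.008 and 0.008 m and z of cell_2 in the frame of cell_low between 0.036 and 0.044 m and angle between the x axis of cell_2 and the x axis of cell_low, either way round below 0.1 rad) and (x of cell_1 in the frame of cell_2 between -0.008 and 0.008 m and y of cell_1 in the frame of cell_2 between -0.008 and 0.008 m and z of cell_1 in the frame of cell_2 between 0.036 and 0.044 m and angle between the x axis of cell_1 and the x axis of cell_2, either way round below 0.1 rad) and (x of end_plate in the frame of cell_1 between -0.01 and 0.01 m and y of end_plate in the frame of cell_1 between -0.01 and 0.01 m and z of end_plate in the frame of cell_1 between 0.036 and 0.044 m and angle between the x axis of end_plate and the x axis of cell_1, either way round below 0.12 rad) and contact force between end_plate and cell_1 between 9.5 and 19.5 N and contact force between the fingers and cell_2 below 0.5 N and contact force between the fingers and cell_1 below 0.5 N)) and contact force between the fingers and cell_low below 0.5 N and contact force between the fingers and end_plate above 3 N and linear speed of end_plate below 0.01 m/s and angle between end_plate's own z axis and vertical below 0.08 rad and angle between cell_low's own z axis and vertical below 0.05 rad); the arm keeps its last pose, push and grip.
It fails at once if a round cell was moved more than 30 mm (distance of round_1 from where it was at the start of the episode above 0.03 m).
It fails at once if a round cell was moved more than 30 mm (distance of round_2 from where it was at the start of the episode above 0.03 m).
It fails at once if the screwdriver was moved more than 30 mm (distance of screwdriver from where it was at the start of the episode above 0.03 m).
It fails at once if the side rail was moved more than 30 mm (distance of rail from where it was at the start of the episode above 0.03 m).
It also fails if it takes over 72 s, if anything falls off the work surface, if the arm or the gripper's body presses on something with over 40 N, if the wrist force passes 120 N, or if a joint passes its speed limit or range.

## Working session

There is one attempt and no reset: what is moved stays moved. The work goes in short steps, Python scripts to look and compute and a shell command to move; the robot and the scene stay as the last step left them, time stands still between calls to the robot, and variables do not carry over. Pictures are saved under pics/ and viewed, at most 10 in all, crops included, and the job is handed in when it is done.

```bash
ls; mkdir -p pics; python3 - <<'E'
from rig import env, get_image
import cv2,pickle
d={}
for n in ["scene","side","wrist"]:
    im=get_image(n); d[n]=im
    cv2.imwrite(f"pics/{n}0.png",im["pixels"][:,:,::-1])
    print(n,im["K"],im["distortion"],im["extrinsics"])
pickle.dump(d,open("i0.pkl","wb"))
s=env.observe();print(s)
E
```

```text
nudge.py
pics
rig.py
scene [[430.62677233   0.         317.62800768]
 [  0.         430.62677233 201.84693935]
 [  0.           0.           1.        ]] [-0.08310991  0.          0.          0.          0.        ] [[ 0.46569154  0.88480247 -0.01599914 -0.1972133 ]
 [ 0.50963878 -0.28292688 -0.81253966 -0.26714826]
 [-0.72346369  0.37023906 -0.58268631  1.72156001]
 [ 0.          0.          0.          1.        ]]
side [[436.66239741   0.         318.17984082]
 [  0.         436.66239741 199.71435282]
 [  0.           0.           1.        ]] [-0.09896857  0.          0.          0.          0.        ] [[ 0.99532528 -0.09649598 -0.00401527 -0.57926965]
 [-0.07277054 -0.72197323 -0.68808365  0.02283974]
 [ 0.06349839  0.68515924 -0.72562027  1.13066234]
 [ 0.          0.          0.          1.        ]]
wrist [[321.92142404   0.         314.8646957 ]
 [  0.         321.92142404 193.91751163]
 [  0.           0.           1.        ]] [-0.00884878  0.          0.          0.          0.        ] [[ 3.15397438e-01  9.48959180e-01 -9.64638172e-04 -5.49647301e-01]
 [ 9.17138051e-01 
[... 292 characters left out ...]
8567185e+01, -1.23362170e+01]), 'qvel': array([ 0.12500439,  0.00024536, -0.15112384, -0.09455665,  0.05272738,
        0.00067789]), 'joint_efforts': array([ 2.99956555e-03, -4.48628426e+01, -2.31343979e+01, -1.31566562e-04,
        3.84675965e-03, -2.92901882e-05]), 'position': array([0.17332265, 0.5217662 , 0.24186638]), 'tool_rot': array([[-9.48992184e-01,  3.15299157e-01, -5.26216097e-04],
       [ 3.15299527e-01,  9.48991755e-01, -9.25591400e-04],
       [ 2.07536550e-04, -1.04429469e-03, -9.99999433e-01]]), 'ft_force': array([-0.55194848,  0.07252499, -0.50207973]), 'wrist_torque': array([-0.02627642, -0.03951779, -0.00428607]), 'gripper_force': 0.0, 'grip_width': 0.08534527198466033}
```

View pics/scene0.png

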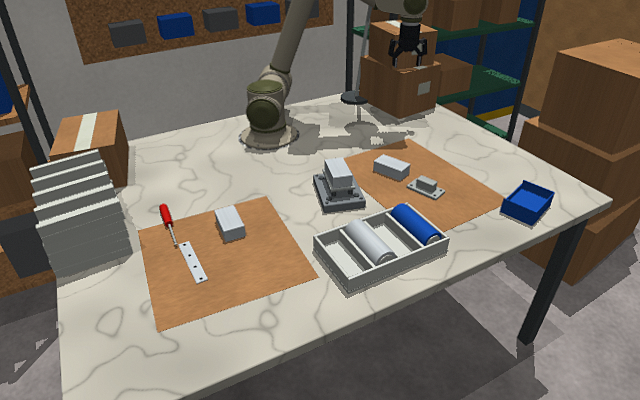

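View pics/side0.png

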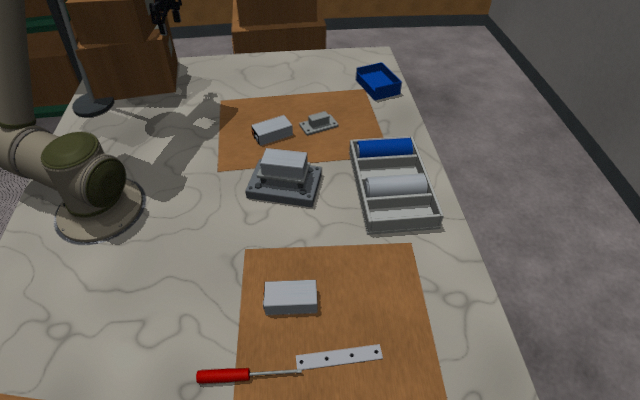

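```bash
cat > crops.py <<'E'
import cv2,numpy as np
def comp(tiles,out,s=5):
    # tiles: 4 of (img rgb, x0, y0), 80x60 source windows
    t=[]
    for im,x,y in tiles:
        c=cv2.resize(im[y:y+60,x:x+80,::-1],(80*s,60*s),interpolation=cv2.INTER_CUBIC).copy()
        for k in range(0,80,10):
            cv2.putText(c,str(x+k),(k*s,8),0,.3,(0,0,255),1); cv2.line(c,(k*s,10),(k*s,14),(0,0,255),1)
        for k in range(0,60,10):
            cv2.putText(c,str(y+k),(0,k*s+4),0,.3,(0,0,255),1); cv2.line(c,(20,k*s),(24,k*s),(0,0,255),1)
        t.append(c)
    cv2.imwrite(out,np.vstack([np.hstack(t[:2]),np.hstack(t[2:])]))
E
python3 - <<'E'
import pickle;from crops import comp
d=pickle.load(open("i0.pkl","rb"));a=d["side"]["pixels"];b=d["scene"]["pixels"]
comp([(a,235,100),(a,285,100),(a,245,145),(a,250,265)],"pics/c1.png")
comp([(b,355,135),(b,390,155),(b,300,150),(b,190,190)],"pics/c2.png")
E
```

```text
(no output)
```

View pics/c1.png

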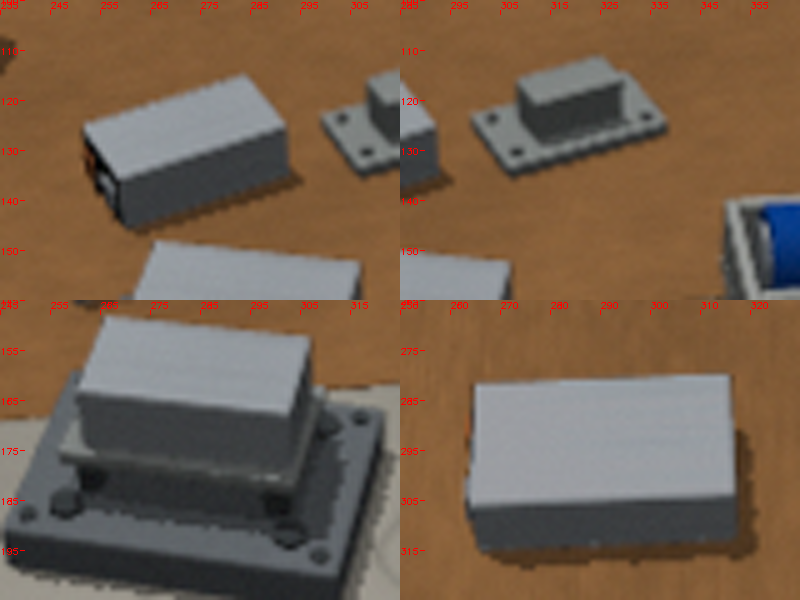

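View pics/c2.png

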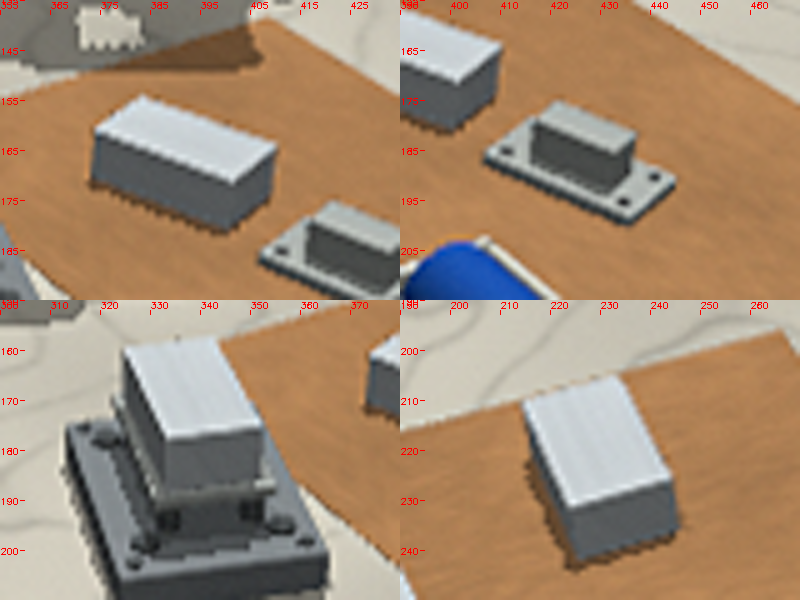

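```bash
cat > geo.py <<'E'
import cv2,numpy as np
from scipy.optimize import least_squares
def back(im,pts,z):
    u=cv2.undistortPoints(np.array(pts,float)[:,None],im["K"],im["distortion"])[:,0]
    E=im["extrinsics"];R=E[:3,:3];c=-R.T@E[:3,3]
    d=np.c_[u,np.ones(len(u))]@R
    return (c+d*((z-c[2])/d[:,2])[:,None])[:,:2]
def rect(P,L,W):
    """P: ordered 4 corners; fit L x W rectangle -> x,y,yaw(deg of length axis),rms"""
    c=P.mean(0);e=[(P[1]-P[0]+P[2]-P[3])/2,(P[2]-P[1]+P[3]-P[0])/2]
    e=max(e,key=np.linalg.norm);y0=np.arctan2(e[1],e[0])
    def f(v):
        ca,sa=np.cos(v[2]),np.sin(v[2])
        q=(P-v[:2])@np.array([[ca,-sa],[sa,ca]])
        s=np.sign(q);return (q-s*[L/2,W/2]).ravel()
    r=least_squares(f,[*c,y0]);x=r.x
    return np.round([*x[:2],np.degrees(x[2])%180,1000*np.sqrt((r.fun**2).mean())],4)
E
python3 - <<'E'
import pickle;from geo import *
d=pickle.load(open("i0.pkl","rb"))
S={"side":dict(A=[(251.2,124.6),(284,114.6),(291.8,125),(258.8,135.6)],rib=[(307.8,115.6),(324.6,111),(330,115.6),(312.8,120.4)],low=[(265.4,148),(306.4,152),(302.6,168),(260.4,163.4)],B=[(264.6,281.2),(315.4,279.8),(316.6,303.2),(263.8,305.4)]),
"scene":dict(A=[(373.6,160.2),(383,153.6),(410,164),(401,171.2)],rib=[(415.8,178.6),(420.8,174.6),(436.8,181.2),(432,185.4)],low=[(324,159.6),(343,157.6),(352,175),(332.6,177)],B=[(214.2,210),(234.2,204.8),(243.8,225.2),(223,230.6)])}
Z=dict(A=(.04,.11,.06),rib=(.04,.06,.03),low=(.105,.11,.06),B=(.04,.11,.06))
for k,(z,L,W) in Z.items():
    for c in S: print(k,c,rect(back(d[c],S[c][k],z),L,W))
print(back(d["side"],[(299,123.4),(307.2,134),(338,124.6)],.01),back(d["scene"],[(406.4,185.8),(435.4,198.4),(444.8,190.6)],.01))
E
```

```text
A side [ 0.4664  0.2588 22.0356  0.8615]
A scene [ 0.4683  0.2611 20.9388  0.7207]
rib side [ 0.6123  0.2905 20.9919  1.5618]
rib scene [ 0.6129  0.2918 19.7157  0.6516]
low side [4.971000e-01 2.920000e-02 1.656829e+02 9.910000e-01]
low scene [5.006000e-01 3.070000e-02 1.641208e+02 1.856700e+00]
B side [  0.4916  -0.3245 176.9088   0.9938]
B scene [  0.495   -0.3228 176.0121   1.8086]
[[0.55055827 0.29741407]
 [0.57187256 0.24130573]
 [0.67114351 0.27881558]] [[0.57458617 0.2459546 ]
 [0.67546757 0.28168092]
 [0.65653235 0.3366523 ]]
```

```bash
cat > plan.py <<'E'
import sys,numpy as np
from rig import env, get_image
x,y,z,yaw=map(float,sys.argv[1:5])
s=env.observe();R=s["tool_rot"];p=s["position"]
cy=np.degrees(np.arctan2(R[1,0],R[0,0]))
t=(yaw-cy+180)%360-180
a=np.radians(-t);c,si=np.cos(a),np.sin(a)
d=np.array([x,y,z])-p
now=R.T@d; R2=R@np.array([[c,-si,0],[si,c,0],[0,0,1]]); aft=R2.T@d
print("t",round(s["time_s"],2),"pos",p.round(4),"yaw",cy.round(2),"q",s["q"].round(0),"tilt",R[:,2].round(4),"F",s["ft_force"].round(2),"w",round(s["grip_width"],4))
print("turn(tool)",round(-t,2),"delta now",now.round(4),"delta after turn",aft.round(4))
E
python3 plan.py 0.4675 0.260 0.2 201.5
python3 nudge.py '[{"yaw": -8, "jaw": 0.085}, {"yaw": -8, "jaw": 0.085}, {"yaw": -8, "jaw": 0.085}, {"yaw": -8, "jaw": 0.085}, {"yaw": -7.88, "jaw": 0.085}]' 60; python3 nudge.py '[{"pos": [-0.018, -0.035, 0.004], "jaw": 0.085}, {"pos": [-0.018, -0.035, 0.004], "jaw": 0.085}, {"pos": [-0.018, -0.035, 0.004], "jaw": 0.085}, {"pos": [-0.018, -0.035, 0.004], "jaw": 0.085}, {"pos": [-0.018, -0.035, 0.004], "jaw": 0.085}, {"pos": [-0.018, -0.035, 0.004], "jaw": 0.085}, {"pos": [-0.018, -0.035, 0.004], "jaw": 0.085}, {"pos": [-0.018, -0.035, 0.004], "jaw": 0.085}, {"pos": [-0.018, -0.035, 0.005], "jaw": 0.085}, {"pos": [-0.016, -0.036, 0.005], "jaw": 0.085}]'; python3 nudge.py '[{"jaw": 0.085}, {"jaw": 0.085}, {"jaw": 0.085}]'
cat > shot.py <<'E'
import sys,cv2,pickle
from rig import env, get_image
im=get_image(sys.argv[1]);pickle.dump(im,open(sys.argv[2]+".pkl","wb"))
cv2.imwrite(f"pics/{sys.argv[2]}.png",im["pixels"][:,:,::-1])
E
python3 plan.py 0.4675 0.260 0.2 201.5; python3 shot.py wrist w1
```

```text
time_s: 0.65
position: [0.1733, 0.5218, 0.242]
tool_rot: [[-0.928, -0.372, -0.0], [-0.372, 0.928, -0.001], [0.001, -0.0, -1.0]]
ft_force: [-0.8, -0.3, 0.8]
grip_width: 0.085
gripper_force: 0.0
time_s: 1.65
position: [0.4687, 0.2593, 0.1999]
tool_rot: [[-0.93, -0.366, -0.0], [-0.366, 0.93, -0.0], [0.0, 0.0, -1.0]]
ft_force: [0.6, 1.1, 0.3]
grip_width: 0.0849
gripper_force: 0.0
time_s: 1.95
position: [0.467, 0.2612, 0.2004]
tool_rot: [[-0.93, -0.367, -0.0], [-0.367, 0.93, 0.0], [0.0, 0.0, -1.0]]
ft_force: [-0.4, 0.2, 0.5]
grip_width: 0.0847
gripper_force: 0.0
t 1.95 pos [0.467  0.2612 0.2004] yaw -158.45 q [ 17.  22.  81.   0.  77. -95.] tilt [-4.e-04  1.e-04 -1.e+00] F [-0.42  0.17  0.47] w 0.0847
turn(tool) 0.05 delta now [-0.     -0.0013  0.0004] delta after turn [-0.0001 -0.0013  0.0004]
```

View pics/w1.png

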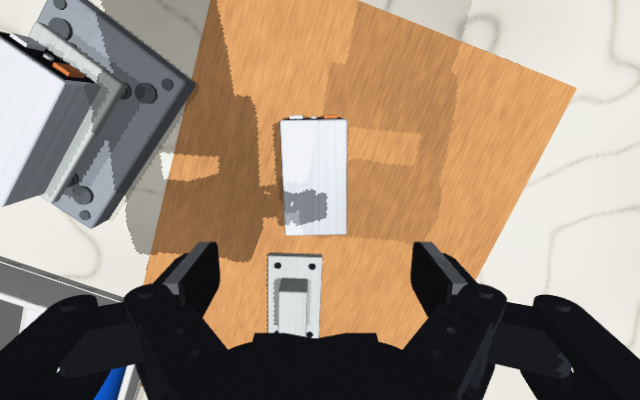

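```bash
python3 - <<'E'
import pickle;from geo import *
im=pickle.load(open("w1.pkl","rb"))
P=back(im,[(281.5,121),(346.5,120),(346.5,235),(285.5,235)],.04);print(P,rect(P,.11,.06))
g=cv2.cvtColor(im["pixels"],cv2.COLOR_RGB2GRAY)
c=im["pixels"][100:250,250:400,::-1];cv2.imwrite("pics/w1c.png",cv2.resize(c,(600,600),interpolation=cv2.INTER_CUBIC))
E
```

```text
[[0.42646438 0.21447437]
 [0.4045611  0.26761771]
 [0.50484478 0.31015921]
 [0.5265595  0.2550709 ]] [ 0.4656  0.2618 22.4013  0.8883]
```

View pics/w1c.png

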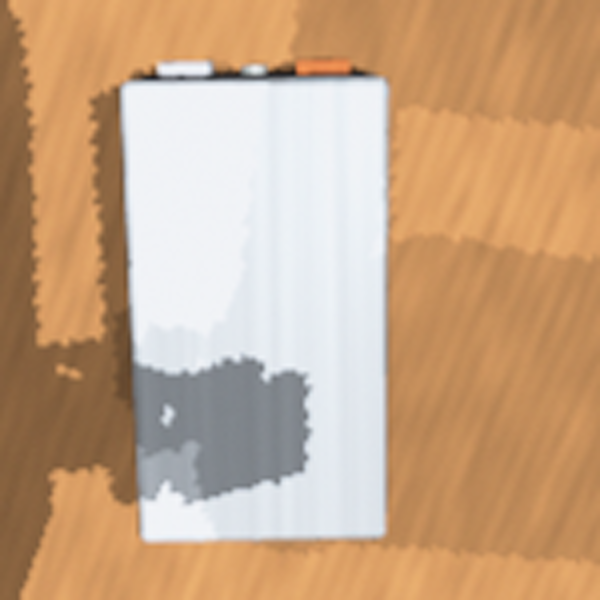

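```bash
python3 nudge.py '[{"pos": [0, 0, 0.03], "yaw": -0.5, "jaw": 0.085}, {"pos": [0, 0, 0.03], "jaw": 0.085}, {"pos": [0, 0, 0.03], "jaw": 0.085}, {"pos": [0, 0, 0.03], "jaw": 0.085}, {"pos": [0, 0, 0.03], "jaw": 0.085}, {"pos": [0, 0, 0.02], "jaw": 0.085}, {"pos": [0, 0, 0.01], "jaw": 0.085}, {"jaw": 0.085}, {"jaw": 0.085}]'; python3 nudge.py '[{"jaw": 0.05}, {"jaw": 0.05}, {"jaw": 0.05}, {"jaw": 0.05}, {"jaw": 0.05}, {"jaw": 0.05}, {"jaw": 0.05}, {"jaw": 0.05}]' 60
```

```text
time_s: 2.9
position: [0.4679, 0.2611, 0.0212]
tool_rot: [[-0.927, -0.375, 0.001], [-0.375, 0.927, 0.0], [-0.001, -0.0, -1.0]]
ft_force: [0.4, -0.3, 0.7]
grip_width: 0.085
gripper_force: 0.0
time_s: 3.7
position: [0.4681, 0.2609, 0.0216]
tool_rot: [[-0.927, -0.375, 0.002], [-0.375, 0.927, 0.001], [-0.002, 0.0, -1.0]]
ft_force: [-2.9, 2.2, 6.5]
grip_width: 0.059
gripper_force: 65.5
```

```bash
python3 nudge.py '[{"pos": [0, 0, -0.01], "jaw": 0.05}, {"pos": [0, 0, -0.02], "jaw": 0.05}, {"pos": [0, 0, -0.03], "jaw": 0.05}, {"pos": [0, 0, -0.03], "jaw": 0.05}, {"pos": [0, 0, -0.03], "jaw": 0.05}, {"pos": [0, 0, -0.03], "jaw": 0.05}, {"pos": [0, 0, -0.03], "jaw": 0.05}, {"pos": [0, 0, -0.03], "jaw": 0.05}, {"pos": [0, 0, -0.02], "jaw": 0.05}, {"jaw": 0.05}]'; python3 plan.py 0.575 0.01 0.25 165
```

```text
time_s: 4.7
position: [0.4681, 0.2607, 0.2531]
tool_rot: [[-0.927, -0.375, 0.005], [-0.375, 0.927, 0.001], [-0.005, -0.001, -1.0]]
ft_force: [0.3, -0.3, -6.0]
grip_width: 0.059
gripper_force: 67.1
t 4.7 pos [0.4681 0.2607 0.2531] yaw -158.0 q [ 16.  20.  76.  -0.  84. -96.] tilt [ 0.0048  0.0014 -1.    ] F [ 0.26 -0.32 -6.05] w 0.059
turn(tool) 37.0 delta now [-0.0052 -0.2725  0.0033] delta after turn [-0.1682 -0.2145  0.0033]
```

```bash
python3 nudge.py '[{"yaw": 7.4, "jaw": 0.05}, {"yaw": 7.4, "jaw": 0.05}, {"yaw": 7.4, "jaw": 0.05}, {"yaw": 7.4, "jaw": 0.05}, {"yaw": 7.4, "jaw": 0.05}]'; python3 nudge.py '[{"pos": [-0.017, -0.0215, 0], "jaw": 0.05}, {"pos": [-0.017, -0.0215, 0], "jaw": 0.05}, {"pos": [-0.017, -0.0215, 0], "jaw": 0.05}, {"pos": [-0.017, -0.0215, 0], "jaw": 0.05}, {"pos": [-0.017, -0.0215, 0], "jaw": 0.05}, {"pos": [-0.017, -0.0215, 0], "jaw": 0.05}, {"pos": [-0.017, -0.0215, 0], "jaw": 0.05}, {"pos": [-0.017, -0.0215, 0], "jaw": 0.05}, {"pos": [-0.017, -0.0215, 0], "jaw": 0.05}, {"pos": [-0.015, -0.021, 0], "jaw": 0.05}]'; python3 nudge.py '[{"jaw": 0.05}, {"jaw": 0.05}, {"jaw": 0.05}]'|head -2;python3 plan.py 0.499 0.030 0.25 165; python3 shot.py wrist w2; python3 shot.py side s2;python3 shot.py scene v2
python3 - <<'E'
import cv2,numpy as np
w=cv2.imread("pics/w2.png")[:330,120:520]
s=cv2.imread("pics/side+".replace("side+","s2.png"))[60:210,220:420]
cv2.imwrite("pics/m2.png",np.hstack([cv2.resize(w,(400,330)),cv2.resize(s,(400,300))[:300].copy() if 0 else np.vstack([cv2.resize(s,(400,300)),np.zeros((30,400,3),np.uint8)])]))
E
```

```text
time_s: 5.2
position: [0.4669, 0.2603, 0.2487]
tool_rot: [[-0.964, 0.264, -0.003], [0.264, 0.964, -0.001], [0.003, -0.002, -1.0]]
ft_force: [-0.5, 0.1, -6.2]
grip_width: 0.0588
gripper_force: 66.9
time_s: 6.2
position: [0.5741, 0.0088, 0.2485]
tool_rot: [[-0.966, 0.259, -0.003], [0.259, 0.966, 0.001], [0.003, -0.0, -1.0]]
ft_force: [-0.5, 0.7, -5.6]
grip_width: 0.0592
gripper_force: 67.0
time_s: 6.5
position: [0.5738, 0.0107, 0.2496]
t 6.5 pos [0.5738 0.0107 0.2496] yaw 165.04 q [-11.  24.  70.   0.  87. -86.] tilt [-1.8e-03  6.0e-04 -1.0e+00] F [-0.52  0.44 -5.51] w 0.0587
turn(tool) 0.04 delta now [ 0.0773 -0.0006 -0.0003] delta after turn [ 0.0773 -0.0007 -0.0003]
```

View pics/m2.png

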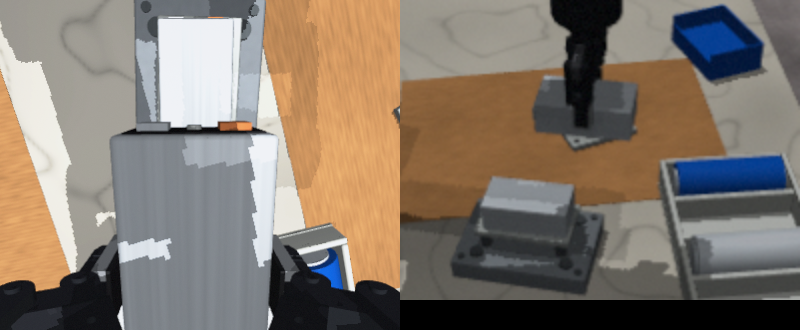

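```bash
python3 - <<'E'
import pickle;from geo import *
im=pickle.load(open("w2.pkl","rb"))
g=cv2.cvtColor(im["pixels"],cv2.COLOR_RGB2GRAY).astype(int)
for r in (30,60,100): print(r,g[r,272:284],g[r,344:366])
for c in (290,310,330): print(c,g[10:26,c])
for r in (150,170,190): print(r,g[r,224:240],g[r,390:402])
for c in (250,300,380): print(c,g[124:145,c])
E
```

```text
30 [ 70  70  72  73  71 112 190 233 241 241 241 241] [241 240 241 241 241 240 241 241 225 195 233 240 241 240 240 241 213 115
  56 102 113 115]
60 [182 183 148 110 111 117 138 203 236 241 241 241] [241 241 241 241 241 241 241 225 191 226 238 236 238 240 222 162 165 173
 174 174 174 174]
100 [183 183 183 145 110 117 133 133 198 236 242 242] [242 242 242 242 242 242 231 184 210 227 237 242 222 183 181 186 185 186
 187 188 190 190]
290 [114 115 114 114 114 110 152 236 143 238 240 241 241 241 241 241]
310 [112 112 113 112 112 115 129 141 133 225 241 241 241 240 241 240]
330 [ 89  89  88  89  90  97 103 174 135 227 241 241 240 240 240 241]
150 [163 162 162 163 162 157 131 116 120 125 129 131 134 135 136 135] [242 242 242 242 242 236 227 193 208 218 218 218]
170 [161 162 163 162 163 162 162 138 114 117 123 128 130 133 134 137] [235 234 233 228 219 206 165 194 213 213 213 213]
190 [144 145 148 153 156 158 159 159 160 135 114 120 124 128 131 134] [233 232 226 215 210 182 220 232 232 231 231 231]
250 [161 162 162 162 161 120  38  10  16  19  53  89 111 119 125 128 130 132
 133 134 134]
300 [242 242 225 137   4   7  13  10  18  30  74 100 117 124 127 129 134 135
 136 136 136]
380 [221 220 218 217 209 147  38  33  49  94 150 208 233 239 242 242 242 242
 242 242 242]
```

```bash
python3 - <<'E'
import pickle;from geo import *
im=pickle.load(open("w2.pkl","rb"))
L=back(im,[(277.9,30),(280.0,100),(353.1,30),(351.1,100),(290,18.4),(330,18.4)],.105);print(L)
c,s=np.cos(np.radians(165)),np.sin(np.radians(165));T=np.array([[c,-s],[s,c]]) # cols: along x, left
# express in tool frame axes ex=(c,s), ey(tool y)=(-(-s)...)
ex=np.array([c,s]);ey=np.array([-s*-1,-c]) # tool y = z_down x ex
tcp=np.array([.5738,.0107])
f=lambda P:np.c_[(P-tcp)@ex,(P-tcp)@ey]
print(f(L).round(4))
H=back(im,[(230.2,150),(233.1,190),(397,150),(395,190),(250,134),(300,134),(380,133.7)],.268)
print(f(H).round(4))
E
```

```text
[[0.44499852 0.01540901]
 [0.49600278 0.0020048 ]
 [0.46020086 0.07229177]
 [0.51112868 0.0585796 ]
 [0.43952302 0.02684229]
 [0.44754767 0.05685184]]
[[ 0.1256 -0.0288]
 [ 0.0729 -0.0285]
 [ 0.1257  0.0301]
 [ 0.0729  0.03  ]
 [ 0.1339 -0.0192]
 [ 0.1339  0.0119]]
[[ 0.0519 -0.0295]
 [ 0.0375 -0.0295]
 [ 0.0519  0.0289]
 [ 0.0375  0.0291]
 [ 0.0574 -0.0223]
 [ 0.0574 -0.005 ]
 [ 0.0576  0.0226]]
```

```bash
python3 nudge.py '[{"pos": [0.02, 0, 0], "jaw": 0.05}, {"pos": [0.02, 0, 0], "jaw": 0.05}, {"pos": [0.02, 0.0005, 0], "jaw": 0.05}, {"pos": [0.0162, 0, 0.01], "jaw": 0.05}, {"pos": [0, 0, 0.02], "jaw": 0.05}, {"pos": [0, 0, 0.03], "jaw": 0.05}, {"pos": [0, 0, 0.03], "jaw": 0.05}, {"pos": [0, 0, 0.02], "jaw": 0.05}, {"pos": [0, 0, 0.008], "jaw": 0.05}, {"jaw": 0.05}]'; python3 nudge.py '[{"jaw": 0.05}, {"jaw": 0.05}]'|head -2;python3 plan.py 0.499 0.030 0.1266 165
```

```text
time_s: 7.65
position: [0.5007, 0.0304, 0.132]
tool_rot: [[-0.966, 0.258, -0.001], [0.258, 0.966, 0.0], [0.001, -0.0, -1.0]]
ft_force: [0.3, 0.3, -5.4]
grip_width: 0.0589
gripper_force: 66.9
time_s: 7.85
position: [0.5015, 0.0301, 0.1335]
t 7.85 pos [0.5015 0.0301 0.1335] yaw 165.01 q [-10.  24.  92.   0.  65. -85.] tilt [ 2.3e-03 -4.0e-04 -1.0e+00] F [-0.2   0.81 -5.15] w 0.0591
turn(tool) 0.01 delta now [ 0.0024 -0.0008  0.0069] delta after turn [ 0.0024 -0.0008  0.0069]
```

```bash
python3 nudge.py '[{"pos": [0.001, 0, 0.003], "jaw": 0.05}, {"pos": [0, 0, 0.003], "jaw": 0.05}, {"pos": [0, 0, 0.001], "jaw": 0.05}, {"pos": [0, 0, 0.001], "jaw": 0.05}, {"jaw": 0.05}, {"jaw": 0.05}]'
```

```text
time_s: 8.45
position: [0.5, 0.0304, 0.1245]
tool_rot: [[-0.966, 0.259, 0.0], [0.259, 0.966, -0.0], [-0.0, 0.0, -1.0]]
ft_force: [-2.0, 1.0, 0.8]
grip_width: 0.0587
gripper_force: 67.6
```

```bash
python3 nudge.py '[{"jaw": 0.085}, {"jaw": 0.085}, {"jaw": 0.085}, {"jaw": 0.085}, {"jaw": 0.085}]'|tail -2; python3 nudge.py '[{"pos": [0, 0, -0.01], "jaw": 0.085}, {"pos": [0, 0, -0.02], "jaw": 0.085}, {"pos": [0, 0, -0.03], "jaw": 0.085}, {"pos": [0, 0, -0.03], "jaw": 0.085}, {"pos": [0, 0, -0.03], "jaw": 0.085}, {"pos": [-0.02, 0, -0.02], "jaw": 0.085}, {"pos": [-0.03, 0, 0], "jaw": 0.085}, {"pos": [-0.02, 0, 0], "jaw": 0.085}, {"jaw": 0.085}, {"jaw": 0.085}]';python3 shot.py wrist w3; python3 shot.py side s3;  python3 shot.py scene v3; python3 plan.py 0.493 -0.3235 0.26 176.5
python3 - <<'E'
import pickle,cv2
from crops import comp
W=pickle.load(open("w3.pkl","rb"))["pixels"];W2=cv2.resize(W,(320,200),interpolation=cv2.INTER_AREA)
a=pickle.load(open("s3.pkl","rb"))["pixels"];b=pickle.load(open("v3.pkl","rb"))["pixels"]
comp([(a,245,125),(b,300,130),(W2,110,0),(W2,110,50)],"pics/c3.png")
E
```

```text
grip_width: 0.0848
gripper_force: 0.0
time_s: 9.95
position: [0.5672, 0.0124, 0.2645]
tool_rot: [[-0.966, 0.259, -0.0], [0.259, 0.966, 0.0], [0.001, 0.0, -1.0]]
ft_force: [0.1, -0.5, 0.5]
grip_width: 0.0849
gripper_force: 0.0
t 10.1 pos [0.5668 0.0126 0.2648] yaw 165.02 q [-11.  23.  69.   0.  88. -86.] tilt [ 1.e-04  0.e+00 -1.e+00] F [ 0.49 -0.13 -0.12] w 0.0849
turn(tool) -11.48 delta now [-0.0156 -0.3438  0.0048] delta after turn [ 0.0532 -0.34    0.0048]
```

View pics/c3.png

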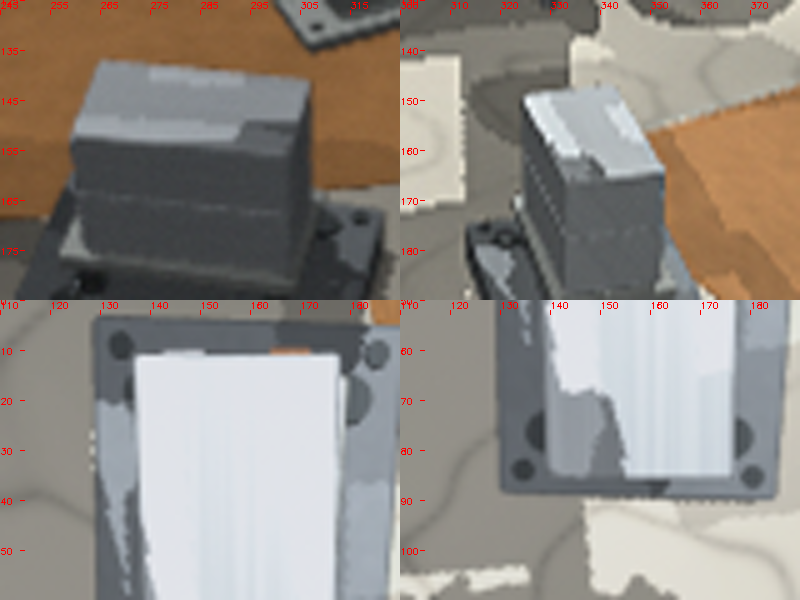

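```bash
python3 - <<'E'
import pickle;from geo import *
im=pickle.load(open("w3.pkl","rb"))
P=back(im,[(273.5,21),(355,20.8),(352.8,170.3),(277.3,169.6)],.143);print(rect(P,.11,.06))
E
```

```text
[4.971000e-01 3.120000e-02 1.651897e+02 9.461000e-01]
```

```bash
python3 nudge.py '[{"yaw": -6, "jaw": 0.085}, {"yaw": -5.5, "jaw": 0.085}]'|head -1; python3 nudge.py '[{"pos": [0.005, -0.034, 0], "jaw": 0.085}, {"pos": [0.005, -0.034, 0], "jaw": 0.085}, {"pos": [0.005, -0.034, 0], "jaw": 0.085}, {"pos": [0.005, -0.034, 0], "jaw": 0.085}, {"pos": [0.005, -0.034, 0.01], "jaw": 0.085}, {"pos": [0.005, -0.034, 0.01], "jaw": 0.085}, {"pos": [0.005, -0.034, 0.01], "jaw": 0.085}, {"pos": [0.006, -0.034, 0.01], "jaw": 0.085}, {"pos": [0.006, -0.034, 0.01], "jaw": 0.085}, {"pos": [0.006, -0.034, 0.01], "jaw": 0.085}]'|head -1;  python3 nudge.py '[{"jaw": 0.085}, {"jaw": 0.085}, {"jaw": 0.085}]'|head -1
python3 plan.py 0.493 -0.3235 0.02 176.5; python3 shot.py wrist w4
python3 - <<'E'
import pickle;from geo import *
im=pickle.load(open("w4.pkl","rb"));g=cv2.cvtColor(im["pixels"],cv2.COLOR_RGB2GRAY)
hsv=cv2.cvtColor(im["pixels"],cv2.COLOR_RGB2HSV)
m=((hsv[...,1]<60)&(hsv[...,2]>90)).astype(np.uint8);m[260:]=0
n,l,st,ce=cv2.connectedComponentsWithStats(m)
for i in range(1,n):
    if st[i,4]>1500:
        print(st[i],ce[i].round(0)); r=cv2.minAreaRect(np.argwhere(l==i)[:,::-1].astype(np.float32));b=cv2.boxPoints(r)
        print(b.round(1).tolist(), rect(back(im,b,.04),.11,.06))
E
```

```text
time_s: 10.3
time_s: 11.3
time_s: 11.6
t 11.6 pos [ 0.4942 -0.3228  0.205 ] yaw 176.55 q [ -45.   27.   71.    0.   81. -131.] tilt [ 7.e-04 -3.e-04 -1.e+00] F [-1.08 -0.34 -0.13] w 0.0851
turn(tool) 0.05 delta now [ 0.0012 -0.0007  0.185 ] delta after turn [ 0.0012 -0.0007  0.185 ]
[    0     0   126   260 21987] [ 46. 123.]
[[0.0, 259.0], [0.0, 0.0], [125.0, 0.0], [125.0, 259.0]] [  0.4444  -0.5521 167.5303  50.146 ]
[  146     0   494   260 61935] [471. 100.]
[[146.0, 0.0], [639.0, 0.0], [639.0, 259.0], [146.0, 259.0]] [  0.4627  -0.2481  87.3574 137.4307]
[ 281  114   66  119 7313] [314. 174.]
[[281.0, 114.0], [346.0, 114.0], [346.0, 232.0], [281.0, 232.0]] [  0.4895  -0.3234 176.5008   1.4493]
[ 170  179   41   81 2031] [191. 216.]
[[169.6999969482422, 181.5], [198.3000030517578, 175.8000030517578], [213.89999389648438, 255.10000610351562], [185.3000030517578, 260.70001220703125]] [ 0.5258 -0.4442  2.6366 14.8474]
```

```bash
python3 nudge.py '[{"pos": [0.002, 0, 0.03], "jaw": 0.085}, {"pos": [0, 0, 0.03], "jaw": 0.085}, {"pos": [0, 0, 0.03], "jaw": 0.085}, {"pos": [0, 0, 0.03], "jaw": 0.085}, {"pos": [0, 0, 0.03], "jaw": 0.085}, {"pos": [0, 0, 0.02], "jaw": 0.085}, {"pos": [0, 0, 0.014], "jaw": 0.085}, {"jaw": 0.085}, {"jaw": 0.085}]'|head -2; python3 nudge.py '[{"jaw": 0.05}, {"jaw": 0.05}, {"jaw": 0.05}, {"jaw": 0.05}, {"jaw": 0.05}, {"jaw": 0.05}, {"jaw": 0.05}, {"jaw": 0.05}]' 60
python3 nudge.py '[{"pos": [0, 0, -0.01], "jaw": 0.05}, {"pos": [0, 0, -0.02], "jaw": 0.05}, {"pos": [0, 0, -0.03], "jaw": 0.05}, {"pos": [0, 0, -0.03], "jaw": 0.05}, {"pos": [0, 0, -0.04], "jaw": 0.05}, {"pos": [0, 0, -0.04], "jaw": 0.05}, {"pos": [0, 0, -0.04], "jaw": 0.05}, {"pos": [0, 0, -0.04], "jaw": 0.05}, {"pos": [0, 0, -0.02], "jaw": 0.05}, {"jaw": 0.05}]'; python3 plan.py 0.575 0.01 0.29 165.1
```

```text
time_s: 12.55
position: [0.4925, -0.3233, 0.0211]
time_s: 13.35
position: [0.4925, -0.3239, 0.0217]
tool_rot: [[-0.998, 0.061, 0.002], [0.061, 0.998, -0.001], [-0.002, -0.001, -1.0]]
ft_force: [0.0, 2.6, 5.8]
grip_width: 0.059
gripper_force: 66.2
time_s: 14.35
position: [0.4922, -0.324, 0.2936]
tool_rot: [[-0.998, 0.061, 0.004], [0.061, 0.998, -0.004], [-0.004, -0.004, -1.0]]
ft_force: [-0.6, -0.3, -5.5]
grip_width: 0.0588
gripper_force: 66.0
t 14.35 pos [ 0.4922 -0.324   0.2936] yaw 176.5 q [ -45.   24.   62.   -0.   93. -131.] tilt [ 0.0041 -0.0042 -1.    ] F [-0.64 -0.35 -5.48] w 0.0588
turn(tool) 11.4 delta now [-0.0623  0.3384  0.0026] delta after turn [0.0059 0.344  0.0026]
```

```bash
python3 nudge.py '[{"yaw": 5.7, "jaw": 0.05}, {"yaw": 5.7, "jaw": 0.05}]'|head -1; python3 nudge.py '[{"pos": [0.0006, 0.034, 0], "jaw": 0.05}, {"pos": [0.0006, 0.034, 0], "jaw": 0.05}, {"pos": [0.0006, 0.034, 0], "jaw": 0.05}, {"pos": [0.0006, 0.034, 0], "jaw": 0.05}, {"pos": [0.0006, 0.034, 0], "jaw": 0.05}, {"pos": [0.0006, 0.034, 0], "jaw": 0.05}, {"pos": [0.0006, 0.035, 0], "jaw": 0.05}, {"pos": [0.0006, 0.035, 0], "jaw": 0.05}, {"pos": [0.0006, 0.035, 0], "jaw": 0.05}, {"pos": [0.0006, 0.035, 0], "jaw": 0.05}]'|head -1; python3 nudge.py '[{"jaw": 0.05}, {"jaw": 0.05}, {"jaw": 0.05}]'|head -2;python3 plan.py 0.4974 0.0315 0.29 165.1; python3 shot.py wrist w5
python3 - <<'E'
import pickle;from geo import *
im=pickle.load(open("w5.pkl","rb"))
g=cv2.cvtColor(im["pixels"],cv2.COLOR_RGB2GRAY).astype(int)
for r in (30,60,100): print(r,g[r,268:286],g[r,342:366])
for c in (290,310,330): print(c,g[4:30,c])
for r in (150,170,190): print(r,g[r,224:240],g[r,388:402])
for c in (250,300,380): print(c,g[120:145,c])
E
```

```text
time_s: 14.55
time_s: 15.55
time_s: 15.85
position: [0.5742, 0.0096, 0.2893]
t 15.85 pos [0.5742 0.0096 0.2893] yaw 165.06 q [-11.  23.  65.  -0.  92. -86.] tilt [-2.e-03  1.e-04 -1.e+00] F [-0.27 -0.08 -4.67] w 0.0587
turn(tool) -0.04 delta now [ 0.0798  0.0014 -0.0005] delta after turn [ 0.0798  0.0014 -0.0005]
30 [112 112 113 114 113 111  92  71  71  71 149 220 238 241 241 242 242 242] [242 242 241 241 242 242 242 242 241 242 227 181 231 242 217 137 110 115
 115 115 117 139 166 175]
60 [186 187 188 187 187 187 186 187 187 187 187 185 222 239 242 242 242 242] [242 242 242 242 242 242 242 242 242 233 209 232 229 172 166 173 173 173
 175 176 176 175 175 175]
100 [116 162 186 184 185 187 149 115 114 114 113 114 109 191 237 243 242 242] [243 242 243 242 243 243 243 243 242 231 192 151 157 164 173 186 190 191
 192 193 194 194 196 195]
290 [151 153 124  99 106 112 111 111 111 112 111 113 113 124 186 193 234 241
 242 242 242 242 241 241 242 242]
310 [150 151 151 114 102 112 113 112 113 111 112 113 112 113 111 116 221 238
 241 242 242 242 242 241 242 242]
330 [151 152 151 151 105 105 114 114 113 114 114 114 114 125 174 134 225 241
 241 241 241 241 241 241 241 242]
150 [164 164 163 164 163 141 120 117 123 128 131 133 135 137 136 136] [243 243 243 243 243 243 241 234 226 190 206 217 161 138]
170 [163 165 164 164 163 164 164 139 118 119 125 130 132 133 136 137] [237 237 236 234 232 226 216 206 186 202 214 212 212 213]
190 [138 136 135 137 143 149 153 156 144 125 118 122 128 130 133 135] [236 235 234 231 224 213 202 197 224 232 231 231 231 230]
250 [163 163 163 163 163 163 163 164 163 163 163 163 163 144  87  11   8  13
  18  55  91 111 121 125 129]
300 [243 243 242 243 243 243 243 243 243 243 204  93  10   9  13  13  12  17
  43  78 102 119 124 128 131]
380 [222 219 210 203 208 216 220 221 222 223 222 222 222 173  70  19  42  61
 109 169 221 237 241 243 243]
```

View pics/w5.png

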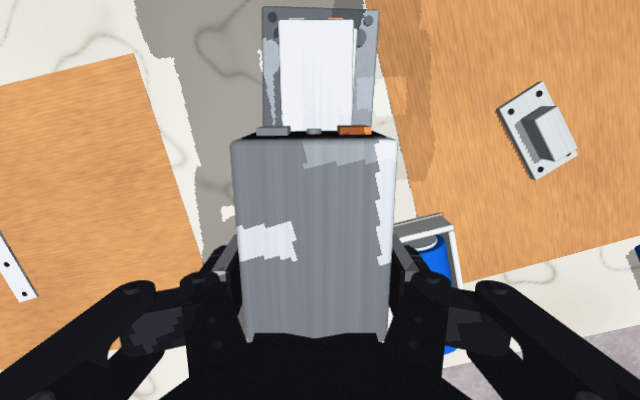

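```bash
python3 - <<'E'
import pickle;from geo import *
im=pickle.load(open("w5.pkl","rb"))
a=np.radians(165.06);ex=np.array([np.cos(a),np.sin(a)]);ey=np.array([ex[1],-ex[0]]);tcp=np.array([.5742,.0096])
f=lambda P:np.c_[(P-tcp)@ex,(P-tcp)@ey].round(4)
print(f(back(im,[(278,30),(280.9,100),(352.8,30),(351.3,100),(290,19.4),(330,19.4)],.143)))
print(f(back(im,[(229.4,150),(232.6,190),(397.2,150),(394.9,190),(250,138.9),(300,138.6),(380,138.2)],.3076)))
E
```

```text
[[ 0.1261 -0.0289]
 [ 0.073  -0.028 ]
 [ 0.1261  0.0301]
 [ 0.073   0.0304]
 [ 0.1337 -0.0193]
 [ 0.1337  0.012 ]]
[[ 0.0519 -0.0298]
 [ 0.0375 -0.0296]
 [ 0.0519  0.0291]
 [ 0.0375  0.0292]
 [ 0.0558 -0.0224]
 [ 0.0559 -0.005 ]
 [ 0.056   0.0228]]
```

```bash
python3 nudge.py '[{"pos": [0.02, 0, 0], "jaw": 0.05}, {"pos": [0.02, 0, 0], "jaw": 0.05}, {"pos": [0.02, 0.001, 0], "jaw": 0.05}, {"pos": [0.018, 0, 0.01], "jaw": 0.05}, {"pos": [0, 0, 0.02], "jaw": 0.05}, {"pos": [0, 0, 0.03], "jaw": 0.05}, {"pos": [0, 0, 0.03], "jaw": 0.05}, {"pos": [0, 0, 0.02], "jaw": 0.05}, {"pos": [0, 0, 0.005], "jaw": 0.05}, {"jaw": 0.05}]'|head -1; python3 nudge.py '[{"jaw": 0.05}, {"jaw": 0.05}, {"jaw": 0.05}]'|head -1;python3 plan.py 0.4993 0.0306 0.1646 165.06
```

```text
time_s: 16.9
time_s: 17.2
t 17.2 pos [0.4998 0.0312 0.1761] yaw 165.1 q [-10.  20.  88.   0.  71. -85.] tilt [ 1.6e-03 -3.0e-04 -1.0e+00] F [ 0.46  0.8  -3.86] w 0.0593
turn(tool) 0.04 delta now [ 0.0003 -0.0007  0.0115] delta after turn [ 0.0003 -0.0007  0.0115]
```

```bash
python3 nudge.py '[{"pos": [0, -0.0003, 0.005], "jaw": 0.05}, {"pos": [0, 0, 0.004], "jaw": 0.05}, {"pos": [0, 0, 0.002], "jaw": 0.05}, {"pos": [0, 0, 0.001], "jaw": 0.05}, {"pos": [0, 0, 0.001], "jaw": 0.05}, {"jaw": 0.05}, {"jaw": 0.05}]'
```

```text
time_s: 17.9
position: [0.4994, 0.031, 0.1625]
tool_rot: [[-0.966, 0.257, 0.0], [0.257, 0.966, -0.0], [-0.0, -0.0, -1.0]]
ft_force: [-1.3, 1.0, -1.3]
grip_width: 0.0589
gripper_force: 66.9
```

```bash
python3 nudge.py '[{"pos": [0, 0, 0.001], "jaw": 0.05}, {"jaw": 0.05}, {"jaw": 0.05}]'|sed -n '2p;4p'; python3 nudge.py '[{"jaw": 0.085}, {"jaw": 0.085}, {"jaw": 0.085}, {"jaw": 0.085}, {"jaw": 0.085}]'|tail -2; python3 nudge.py '[{"pos": [0, 0, -0.01], "jaw": 0.085}, {"pos": [0, 0, -0.02], "jaw": 0.085}, {"pos": [0, 0, -0.03], "jaw": 0.085}, {"pos": [0, 0, -0.03], "jaw": 0.085}, {"pos": [0, 0, -0.03], "jaw": 0.085}, {"pos": [-0.02, 0, -0.01], "jaw": 0.085}, {"pos": [-0.03, 0, 0], "jaw": 0.085}, {"pos": [-0.02, 0, 0], "jaw": 0.085}, {"jaw": 0.085}, {"jaw": 0.085}]'|head -2;python3 shot.py wrist w6; python3 shot.py side s6;  python3 shot.py scene v6; python3 plan.py 0.6126 0.2912 0.25 200.5
python3 - <<'E'
import pickle,cv2
from crops import comp
W=pickle.load(open("w6.pkl","rb"))["pixels"];W2=cv2.resize(W,(320,200),interpolation=cv2.INTER_AREA)
a=pickle.load(open("s6.pkl","rb"))["pixels"];b=pickle.load(open("v6.pkl","rb"))["pixels"]
comp([(a,245,125),(b,300,125),(W2,110,0),(W2,110,50)],"pics/c6.png")
E
```

```text
position: [0.4994, 0.031, 0.1615]
ft_force: [-2.0, 0.6, 0.2]
grip_width: 0.0849
gripper_force: 0.0
time_s: 19.7
position: [0.5667, 0.013, 0.2915]
t 19.85 pos [0.5664 0.0133 0.2919] yaw 165.12 q [-11.  22.  66.   0.  92. -86.] tilt [ 4.e-04 -0.e+00 -1.e+00] F [-0.14  0.43 -0.22] w 0.085
turn(tool) -35.38 delta now [0.0267 0.2805 0.0419] delta after turn [-0.1406  0.2442  0.0419]
```

View pics/c6.png

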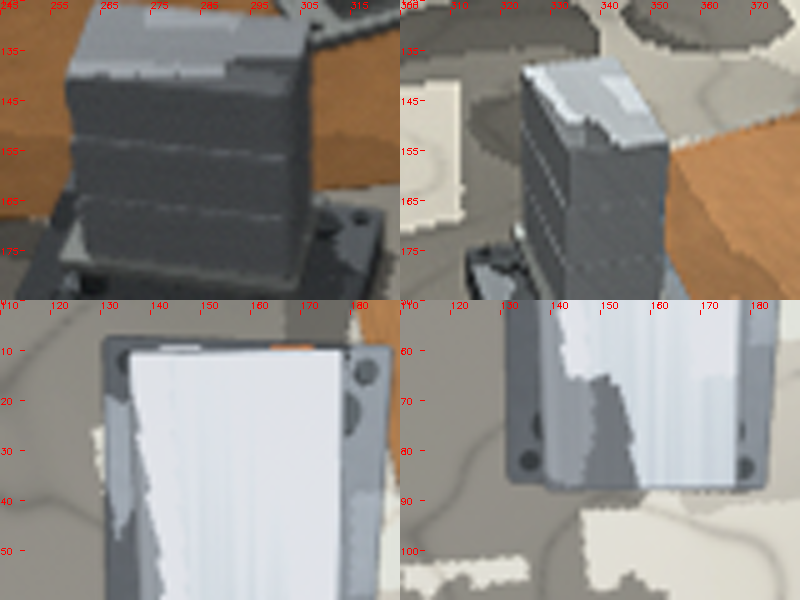

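```bash
python3 - <<'E'
import pickle;from geo import *
im=pickle.load(open("w6.pkl","rb"))
print(rect(back(im,[(271.8,20),(356,19.4),(354,174),(277.2,173.6)],.18),.11,.06))
im=pickle.load(open("w5.pkl","rb"))
print(rect(back(im,[(497,108),(541,82),(578,154),(537,179)],.01),.11,.06))
E
python3 nudge.py '[{"yaw": -7, "jaw": 0.085}, {"yaw": -7, "jaw": 0.085}, {"yaw": -7, "jaw": 0.085}, {"yaw": -7, "jaw": 0.085}, {"yaw": -7.4, "jaw": 0.085}]'|head -1; python3 nudge.py '[{"pos": [-0.014, 0.0244, 0], "jaw": 0.085}, {"pos": [-0.014, 0.0244, 0], "jaw": 0.085}, {"pos": [-0.014, 0.0244, 0], "jaw": 0.085}, {"pos": [-0.014, 0.0244, 0], "jaw": 0.085}, {"pos": [-0.014, 0.0244, 0.002], "jaw": 0.085}, {"pos": [-0.014, 0.0244, 0.01], "jaw": 0.085}, {"pos": [-0.014, 0.0244, 0.01], "jaw": 0.085}, {"pos": [-0.014, 0.0244, 0.01], "jaw": 0.085}, {"pos": [-0.014, 0.0244, 0.01], "jaw": 0.085}, {"pos": [-0.0146, 0.0244, 0], "jaw": 0.085}]'|head -1; python3 nudge.py '[{"jaw": 0.085}, {"jaw": 0.085}, {"jaw": 0.085}]'|head -1
python3 plan.py 0.6126 0.2912 0.025 200.5;python3 shot.py wrist w7
python3 - <<'E'
import pickle;from geo import *
im=pickle.load(open("w7.pkl","rb"))
hsv=cv2.cvtColor(im["pixels"],cv2.COLOR_RGB2HSV)
m=((hsv[...,1]<60)&(hsv[...,2]>40)).astype(np.uint8);m[300:]=0
n,l,st,ce=cv2.connectedComponentsWithStats(m)
for i in range(1,n):
    if st[i,4]>800:
        b=cv2.boxPoints(cv2.minAreaRect(np.argwhere(l==i)[:,::-1].astype(np.float32)))
        print(st[i],b.round(1).tolist(),rect(back(im,b,.01),.11,.06))
g=cv2.cvtColor(im["pixels"],cv2.COLOR_RGB2GRAY)
print(g[100:280:8,250:380:5])
E
```

```text
[4.981000e-01 3.150000e-02 1.656093e+02 1.188500e+00]
[ 0.61    0.2922 20.4968  1.2779]
time_s: 20.35
time_s: 21.35
time_s: 21.65
t 21.65 pos [0.6131 0.2899 0.2499] yaw -159.54 q [ 15.  35.  50.  -0.  95. -95.] tilt [ 4.e-04 -1.e-04 -1.e+00] F [-0.05 -0.32  0.43] w 0.0845
turn(tool) -0.04 delta now [1.000e-04 1.400e-03 2.249e-01] delta after turn [1.000e-04 1.400e-03 2.249e-01]
[    0     0   203   300 47206] [[-0.0, 0.0], [202.0, 0.0], [202.0, 299.0], [0.0, 299.0]] [7.016000e-01 5.530000e-02 1.331790e+01 1.081705e+02]
[  421     0   219   300 43162] [[421.0, 0.0], [639.0, 0.0], [639.0, 299.0], [421.0, 299.0]] [  0.5251   0.5286  27.5004 112.5647]
[ 292  117   53   94 4772] [[292.0, 117.0], [344.0, 117.0], [344.0, 210.0], [292.0, 210.0]] [ 0.6103  0.2937 20.5667  0.8536]
[[115 136 173 173 167 164 168 162 160 164 162 169 161 165 173 175 152 144
  142 143 157 154 146 148 146 145]
 [110 106 174 172 160 164 165 161 169 162 158 162 165 160 175 170 152 149
  148 150 148 145 148 146 157 159]
 [107 107 151 175 172 169 170 161 172 135 147 139 156 164 173 152 149 147
  151 154 159 174 172 161 
[... 1489 characters left out ...]
68 165 166
  159 155 156 164 163 161 163 169]
 [107 173 177 175 167 172 174 175 172 171 175 182 170 167 166 176 160 164
  167 161 158 157 167 170 158 160]
 [170 166 167 181 175 172 173 174 173 169 161 175 169 162 168 169 172 172
  164 163 162 162 161 165 167 162]
 [173 174 170 165 174 179 173 171 173 169 172 170 171 172 164 157 173 166
  162 151 164 160 161 165 171 166]
 [169 163 178 169 173 172 173 171 169 173 175 162 171 173 175 164 162 164
  169 164 170 166 168 167 171 169]
 [165 166 172 174 175 172 166 174 174 173 170 170 167 169 172 165 163 168
  173 172 167 168 169 171 171 173]
 [163 166 167 167 168 180 171 170 178 169 167 165 169 165 164 167 167 169
  169 171 173 163 175 165 170 175]]
```

```bash
python3 nudge.py '[{"pos": [0.001, 0.003, 0.03], "jaw": 0.085}, {"pos": [0, 0, 0.03], "jaw": 0.085}, {"pos": [0, 0, 0.04], "jaw": 0.085}, {"pos": [0, 0, 0.04], "jaw": 0.085}, {"pos": [0, 0, 0.04], "jaw": 0.085}, {"pos": [0, 0, 0.03], "jaw": 0.085}, {"pos": [0, 0, 0.013], "jaw": 0.085}, {"jaw": 0.085}, {"jaw": 0.085}, {"jaw": 0.085}]'|head -2; python3 nudge.py '[{"jaw": 0.02}, {"jaw": 0.02}, {"jaw": 0.02}, {"jaw": 0.02}, {"jaw": 0.02}, {"jaw": 0.02}, {"jaw": 0.02}, {"jaw": 0.02}, {"jaw": 0.02}, {"jaw": 0.02}]' 60
```

```text
time_s: 22.7
position: [0.6123, 0.2933, 0.0285]
time_s: 23.7
position: [0.6115, 0.2933, 0.0268]
tool_rot: [[-0.937, -0.35, 0.001], [-0.35, 0.937, 0.0], [-0.001, -0.0, -1.0]]
ft_force: [-1.0, -0.0, 4.9]
grip_width: 0.029
gripper_force: 61.6
```

```bash
python3 nudge.py '[{"pos": [0, 0, -0.01], "jaw": 0.02}, {"pos": [0, 0, -0.02], "jaw": 0.02}, {"pos": [0, 0, -0.03], "jaw": 0.02}, {"pos": [0, 0, -0.04], "jaw": 0.02}, {"pos": [0, 0, -0.04], "jaw": 0.02}, {"pos": [0, 0, -0.04], "jaw": 0.02}, {"pos": [0, 0, -0.04], "jaw": 0.02}, {"pos": [0, 0, -0.04], "jaw": 0.02}, {"pos": [0, 0, -0.03], "jaw": 0.02}, {"jaw": 0.02}]'; python3 plan.py 0.575 0.011 0.315 165.3
```

```text
time_s: 24.7
position: [0.6118, 0.2933, 0.3211]
tool_rot: [[-0.937, -0.35, 0.008], [-0.35, 0.937, 0.002], [-0.008, -0.001, -1.0]]
ft_force: [0.1, 0.3, -2.0]
grip_width: 0.0292
gripper_force: 61.0
t 24.7 pos [0.6118 0.2933 0.3211] yaw -159.5 q [ 16.  34.  41.  -0. 105. -95.] tilt [ 0.0077  0.0021 -1.    ] F [ 0.14  0.33 -2.01] w 0.0292
turn(tool) 35.2 delta now [ 0.1334 -0.2516  0.0052] delta after turn [-0.0361 -0.2825  0.0052]
```

```bash
python3 nudge.py '[{"yaw": 7, "jaw": 0.02}, {"yaw": 7, "jaw": 0.02}, {"yaw": 7, "jaw": 0.02}, {"yaw": 7, "jaw": 0.02}, {"yaw": 7.2, "jaw": 0.02}]'|head -1; python3 nudge.py '[{"pos": [-0.0036, -0.028, 0], "jaw": 0.02}, {"pos": [-0.0036, -0.028, 0], "jaw": 0.02}, {"pos": [-0.0036, -0.028, 0], "jaw": 0.02}, {"pos": [-0.0036, -0.028, 0], "jaw": 0.02}, {"pos": [-0.0036, -0.028, 0], "jaw": 0.02}, {"pos": [-0.0036, -0.028, 0], "jaw": 0.02}, {"pos": [-0.0036, -0.028, 0], "jaw": 0.02}, {"pos": [-0.0036, -0.028, 0], "jaw": 0.02}, {"pos": [-0.0036, -0.029, 0], "jaw": 0.02}, {"pos": [-0.0036, -0.0295, 0], "jaw": 0.02}]'|head -1; python3 nudge.py '[{"jaw": 0.02}, {"jaw": 0.02}, {"jaw": 0.02}]'|head -1;python3 plan.py 0.4978 0.0315 0.29 165.3; python3 shot.py wrist w8
python3 - <<'E'
import pickle;from geo import *
im=pickle.load(open("w8.pkl","rb"))
g=cv2.cvtColor(im["pixels"],cv2.COLOR_RGB2GRAY).astype(int)
for r in (30,60,100): print(r,g[r,264:290],g[r,340:366])
for c in (290,310,330): print(c,g[4:36,c])
print("cols");
for c in (270,300,340): print(c,g[100:200,c].tolist())
for r in (150,165,180): print(r,g[r,225:275].tolist(),g[r,360:405].tolist())
E
```

```text
time_s: 25.2
time_s: 26.2
time_s: 26.5
t 26.5 pos [0.5743 0.0116 0.3155] yaw 165.34 q [-11.  22.  62.   0.  96. -86.] tilt [-1.4e-03  5.0e-04 -1.0e+00] F [-0.42  0.1  -2.22] w 0.0287
turn(tool) 0.04 delta now [ 0.079  -0.0001  0.0257] delta after turn [ 0.079  -0.0001  0.0257]
30 [113 101 111 114 114 114 113 112 112 112 114 166 223 240 242 242 242 242
 242 242 242 242 242 242 242 242] [242 242 242 242 242 242 242 242 242 242 242 242 227 156 163 176 178 178
 178 121  96  93 107 110 111 109]
60 [202 154 182 191 190 189 189 189 188 188 190 189 162 148 223 242 243 243
 242 242 243 242 243 242 243 242] [242 243 242 243 243 242 242 242 242 243 242 232 207 182 177 175 176 176
 177 175 175 175 175 175 175 175]
100 [131 104 112 115 116 163 150 115 114 114 115 116 116 108 134 161 173 180
 180 177 228 243 243 243 243 243] [243 243 243 243 243 243 243 243 243 243 241 230 175 161 167 169 170 171
 187 197 199 198 197 197 195 193]
290 [153 153 153 151 153 153 153 153 152 124 103 117 188 214 231 241 242 241
 242 242 242 242 242 242 242 242 242 242 242 242 242 242]
310 [152 152 152 152 152 152 151 15
[... 2443 characters left out ...]
202, 214, 216, 218, 219, 217, 215, 212, 211, 210, 212, 211, 211, 211, 210, 209, 204, 189, 169, 199, 216, 215, 215, 215, 215, 216, 216, 215, 215, 214, 215, 215, 213, 215, 214, 214, 214, 200, 172, 156, 157, 156, 153, 156]
180 [153, 152, 151, 148, 145, 140, 139, 139, 141, 146, 152, 154, 157, 159, 161, 162, 163, 163, 163, 164, 164, 164, 163, 164, 163, 163, 164, 149, 131, 139, 151, 133, 117, 117, 115, 114, 112, 114, 113, 114, 115, 117, 117, 117, 116, 115, 114, 116, 115, 117] [212, 212, 215, 217, 218, 217, 214, 211, 209, 209, 209, 210, 209, 211, 210, 209, 204, 189, 170, 220, 233, 233, 234, 233, 233, 233, 233, 233, 233, 233, 232, 232, 232, 232, 232, 232, 232, 232, 232, 232, 232, 232, 184, 168, 174]
```

```bash
python3 - <<'E'
import pickle;from geo import *
im=pickle.load(open("w8.pkl","rb"))
a=np.radians(165.34);ex=np.array([np.cos(a),np.sin(a)]);ey=np.array([ex[1],-ex[0]]);tcp=np.array([.5743,.0116])
f=lambda P:np.c_[(P-tcp)@ex,(P-tcp)@ey].round(4)
print(f(back(im,[(275.3,30),(278.3,100),(352.8,30),(351.8,100),(290,17.8),(330,17.8)],.18)))
print(f(back(im,[(251.2,150),(252.1,165),(380,150),(379.1,165),(270,132.7),(300,132.7),(340,132.7)],.2987)))
E
```

```text
[[ 0.1237 -0.0297]
 [ 0.0727 -0.0289]
 [ 0.1237  0.029 ]
 [ 0.0727  0.0297]
 [ 0.1321 -0.0184]
 [ 0.1321  0.0116]]
[[ 0.0476 -0.0291]
 [ 0.0406 -0.029 ]
 [ 0.0476  0.0301]
 [ 0.0406  0.03  ]
 [ 0.0554 -0.0202]
 [ 0.0554 -0.0066]
 [ 0.0554  0.0116]]
```

```bash
python3 nudge.py '[{"pos": [0.02, 0, 0], "jaw": 0.02}, {"pos": [0.02, 0, 0], "jaw": 0.02}, {"pos": [0.02, -0.0005, 0], "jaw": 0.02}, {"pos": [0.0167, 0, 0.01], "jaw": 0.02}, {"pos": [0, 0, 0.02], "jaw": 0.02}, {"pos": [0, 0, 0.03], "jaw": 0.02}, {"pos": [0, 0, 0.03], "jaw": 0.02}, {"pos": [0, 0, 0.008], "jaw": 0.02}, {"jaw": 0.02}, {"jaw": 0.02}]'|head -1; python3 nudge.py '[{"jaw": 0.02}, {"jaw": 0.02}, {"jaw": 0.02}]'|head -1;python3 plan.py 0.5 0.0305 0.2066 165.34
```

```text
time_s: 27.55
time_s: 27.85
t 27.85 pos [0.5003 0.0298 0.2189] yaw 165.3 q [-10.  18.  84.   0.  78. -85.] tilt [ 1.1e-03 -2.0e-04 -1.0e+00] F [ 0.63 -0.42 -1.9 ] w 0.029
turn(tool) -0.04 delta now [0.0005 0.0006 0.0123] delta after turn [0.0005 0.0006 0.0123]
```

```bash
python3 nudge.py '[{"pos": [0.0004, 0.0005, 0.005], "jaw": 0.02}, {"pos": [0, 0, 0.004], "jaw": 0.02}, {"pos": [0, 0, 0.002], "jaw": 0.02}, {"pos": [0, 0, 0.001], "jaw": 0.02}, {"pos": [0, 0, 0.001], "jaw": 0.02}, {"jaw": 0.02}, {"jaw": 0.02}, {"jaw": 0.02}]'; python3 nudge.py '[{"jaw": 0.02}, {"jaw": 0.02}]'|sed -n 2,4p
```

```text
time_s: 28.65
position: [0.4999, 0.0304, 0.2055]
tool_rot: [[-0.967, 0.254, 0.0], [0.254, 0.967, -0.0], [-0.0, 0.0, -1.0]]
ft_force: [-1.2, -0.1, 0.0]
grip_width: 0.029
gripper_force: 61.1
position: [0.4999, 0.0304, 0.2054]
tool_rot: [[-0.967, 0.254, 0.0], [0.254, 0.967, -0.0], [-0.0, -0.0, -1.0]]
ft_force: [-0.4, 0.6, -0.2]
```

```bash
python3 nudge.py '[{"pos": [0, 0, 0.001], "jaw": 0.02}, {"pos": [0, 0, 0.001], "jaw": 0.02}, {"pos": [0, 0, 0.001], "jaw": 0.02}, {"pos": [0, 0, 0.001], "jaw": 0.02}, {"pos": [0, 0, 0.001], "jaw": 0.02}, {"pos": [0, 0, 0.001], "jaw": 0.02}, {"jaw": 0.02}, {"jaw": 0.02}, {"jaw": 0.02}]'
```

```text
time_s: 29.75
position: [0.5, 0.0303, 0.1999]
tool_rot: [[-0.967, 0.254, 0.001], [0.254, 0.967, -0.0], [-0.001, -0.0, -1.0]]
ft_force: [-4.0, 1.2, 7.4]
grip_width: 0.029
gripper_force: 62.1
```

```bash
python3 nudge.py '[{"pos": [0.0003, 0, 0.001], "jaw": 0.02}, {"pos": [0.0003, 0, 0.001], "jaw": 0.02}, {"pos": [0, 0, 0.001], "jaw": 0.02}, {"pos": [0, 0, 0.0005], "jaw": 0.02}, {"jaw": 0.02}, {"jaw": 0.02}, {"jaw": 0.02}, {"jaw": 0.02}]'; python3 nudge.py '[{"jaw": 0.02}, {"jaw": 0.02}, {"jaw": 0.02}]'|sed -n 2,4p
```

```text
time_s: 30.55
position: [0.4999, 0.0304, 0.1971]
tool_rot: [[-0.967, 0.254, 0.003], [0.254, 0.967, -0.001], [-0.003, 0.0, -1.0]]
ft_force: [-3.7, 0.2, 12.0]
grip_width: 0.0289
gripper_force: 62.6
position: [0.4999, 0.0304, 0.1971]
tool_rot: [[-0.967, 0.254, 0.003], [0.254, 0.967, -0.001], [-0.003, 0.0, -1.0]]
ft_force: [-1.9, 1.2, 11.9]
```

```bash
python3 shot.py side s9; python3 shot.py scene v9; python3 - <<'E'
import pickle,cv2
for p,rs in (("s",[(255,140,60,12),(255,152,60,12),(255,166,60,12)]),("v",[(318,152,40,12),(318,163,40,12)])):
    a=cv2.imread(f"pics/{p}6.png",0);b=cv2.imread(f"pics/{p}9.png",0)
    for x,y,w,h in rs:
        r=cv2.matchTemplate(b[y-8:y+h+10,x-6:x+w+6],a[y:y+h,x:x+w],cv2.TM_CCOEFF_NORMED)
        _,m,_,l=cv2.minMaxLoc(r);print(p,(x,y),"shift",l[0]-6,l[1]-8,round(m,2))
E
python3 plan.py 0.5 0.0304 0.197 165.3
```

```text
s (255, 140) shift 0 0 0.71
s (255, 152) shift 0 -8 0.87
s (255, 166) shift 0 3 0.69
v (318, 152) shift 0 0 0.7
v (318, 163) shift 0 3 0.93
t 30.95 pos [0.5    0.0304 0.1971] yaw 165.3 q [-10.  19.  87.  -0.  74. -85.] tilt [ 3.e-03 -6.e-04 -1.e+00] F [-3.47  0.04 12.08] w 0.029
turn(tool) 0.0 delta now [-0.      0.      0.0001] delta after turn [-0.      0.      0.0001]
```

No sideways shift of the cells shows, and the push is steady at 12 N, so I'm handing in.

```bash
python3 -c "
from rig import env, get_image
print(env.close_job())"
```

```text
the job is handed in; nothing more can be done
None
```

Both cells are stacked on the lowest one with the end plate on top, rib up and gripped, and I handed the job in at about 31 s with the arm holding a steady push of about 12 N. The hand-in gave no verdict, and the last check showed no sideways shift of the cells.

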